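# Blow out a blocked injection needle

## Task

The injection needle is blocked. Press the far half (away from the robot) of the rocker on the joystick box fully down to raise the needle out of the dish, then hold the injector's large round clean-out key fully down for about two seconds and let it up, and then press the near half of the rocker (towards the robot) fully down to lower the needle again. Press no other key on the injector, press everything where it stands without picking up or shoving the joystick box, and leave everything else where it is.

Things in the scene. Friction and masses are not known exactly. Their poses are not given: they have to be found in the camera images.
- joybox: Loose cream metal joystick box of the needle manipulator, 1.1 kg, on rubber feet: 150 mm along its x (pointing away from the robot at yaw 0), 130 mm along its y, flat level deck 52 mm above the table. Origin: centre of its underside, on the table. Rocker switch centred at x = -35, y = +30 mm; a small black knob (18 mm across, 14 mm high) at x = -40, y = -40 mm.
- joystick_top (a point): Top of the black ribbed joystick on the box (35 mm across, 109 mm above the table, at x = +42, y = -30 mm of the box); it stands rigid and is not used.
- rocker (a joint): Angle (rad) of the box's black rocker: V-shaped paddle 52 mm long (along the box's x), 26 mm wide, pivoted at its middle in a 4 mm high frame. It stays where it is put: -0.18 = near half down (needle lowered; the start), +0.18 = far half down (needle raised). The half that is down is level, 9 mm above the deck; the raised end is 18 mm above it. About 2.5 N on the raised half moves it.
- rocker_far (a point): Point on the face of the rocker's far half (towards the box's +x), 21 mm from the pivot; moves with the rocker, about 8 mm up and down. Pressed straight down it raises the needle.
- rocker_near (a point): Point on the face of the rocker's near half (towards the box's -x), 21 mm from the pivot; moves with the rocker, about 8 mm up and down. Pressed straight down it lowers the needle.
- injector: White injector console, fixed, 220 mm along its x (away from the robot at yaw 0), 240 mm along its y. Key panel slopes up 14 degrees from its front edge (46 mm high) to the rear housing (78 mm high, brass fitting to 103 mm). Origin: centre of its underside. Row on the panel from +y to -y: small square key, wide bar key, large round key, black knob (32 mm wide, 18 mm high).
- clean (a joint): Travel (m) of the injector's large round key, the clean-out key: 0 = up, 0.005 = fully down. It moves along the panel's normal on a spring, 1.3 N to start and 4.5 N fully down, and comes up again when let go. Pressing straight down works too.
- clean_top (a point): Centre of the top of the large round clean-out key: 28 mm across, standing 9.5 mm proud of the panel. Site z is the panel's outward normal (tilted 14 degrees towards the robot).
- inject (a joint): Travel (m) of the wide bar key (34 x 16 mm, centre 60 mm to +y of the round key), the same spring and 5 mm travel; not to be pressed.
- menu (a joint): Travel (m) of the small square key (15 mm, centre 115 mm to +y of the round key), the same spring and 5 mm travel; not to be pressed.
- small_dish: Small round culture dish with lid, 40 mm across, 13 mm high. Origin: centre of its underside. To be left alone.
- dish: Round culture dish with lid, 62 mm across, 16 mm high. Origin: centre of its underside. To be left alone.
- media_bottle: Amber bottle with white cap, 48 mm across, 95 mm high. Origin: centre of its underside. To be left alone.
- pen: White and black marker pen lying on the table, 130 mm long along its x, 13 mm thick. Origin: middle of its underside. To be left alone.
- pipette: Hand-held micropipette lying on the table, 254 mm long along its x, 27 mm thick, 30 mm over its finger rest. Origin: near its middle, on the table. To be left alone.
- tube_rack: Blue rack of small tubes, 100 x 75 mm, 59 mm high. Origin: centre of its underside. To be left alone.
There are look-alikes about, which are no part of the job. Leave any purple look-alike of the joybox alone.

How it is judged:
On the way, in this order (a step that is already met when the one before it is completed fails the run):
1. rocker's far half pressed fully down (needle raised) (value of joint rocker above 0.12 rad), for 0.2 s.
2. clean-out key held fully down for about two seconds (1.7 s counts), needle still raised (value of joint clean above 0.0038 m and value of joint rocker above 0.12 rad), for 1.7 s.
3. clean-out key let up, needle still raised (value of joint clean below 0.001 m and value of joint rocker above 0.12 rad), for 0.1 s.
4. rocker's near half pressed fully down (needle lowered) (value of joint rocker below -0.12 rad), for 0.2 s.
At the end, for the whole second after the job is handed in: The rocker rests with its near half fully down (below -0.12 rad), all three injector keys are up (within 1 mm), the joystick box stands on the table within 15 mm of where it was, at rest, and each bystander lies within 20 mm of where it was (value of joint rocker below -0.12 rad and value of joint each of clean, inject, menu below 0.001 m and distance of joybox from where it was at the start of the episode below 0.015 m and height (world z) of joybox below 0.01 m and linear speed of joybox below 0.02 m/s and distance of each of small_dish, dish, media_bottle, pen, pipette, tube_rack from where it was at the start of the episode below 0.02 m); the robot touches nothing.
It fails at once if the clean-out key is pressed while the rocker is not set to needle raised (blown out in the dish) (value of joint clean above 0.002 m and value of joint rocker below 0.1 rad).
It fails at once if the injector's wide bar key or small square key is pressed (value of joint any of inject, menu above 0.002 m).
It fails at once if the joystick box is lifted or tipped (height (world z) of joybox above 0.01 m or angle between joybox's own z axis and vertical above 0.12 rad).
It fails at once if the joystick box is shoved more than 15 mm (distance of joybox from where it was at the start of the episode above 0.015 m).
It fails at once if a bystander is disturbed (moved more than 20 mm) (distance of any of small_dish, dish, media_bottle, pen, pipette, tube_rack from where it was at the start of the episode above 0.02 m).
It also fails if it takes over 59 s, if anything falls off the work surface, if the arm or the gripper's body presses on something with over 40 N, if the wrist force passes 120 N, or if a joint passes its speed limit or range.

## Robot

A 6-joint arm with a two-finger parallel gripper is mounted at the origin on the work surface. World frame = base frame: x ahead of the robot, y to its left, z up, the work surface at z = 0. Lengths are in m, angles in rad, forces in N, time in s.
With the tool pointing down it reaches from about 0.275 to 0.825 m from the base axis. Payload 5.2 kg.
Tool frame: the origin (TCP) lies between the finger pads; the fingertips stand env.nose_length ahead of it and the grasp point (between the pads) is the TCP (env.nose_length is the distance from the TCP to the fingertips, in m); z points along the fingers, y is the line along which they close (so a half turn about z gives the same grasp; the last joint's range is limited). The gripper opens to 93 mm and grips with 3 to 60 N. Pads are 15 mm wide; open, the fingers measure 128 mm over their backs; the gripper's body (75 mm by 188 mm) begins 65 mm behind the grasp point.
Start: joints at [-1.39, 0.259, 1.535, -0, 1.348, -0.203], TCP at [0.206, -0.51, 0.238] pointing down, gripper open.
Joint ranges: [-3.14, 3.14], [-0.91, 2.08], [0.19, 2.58], [-1.22, 4.36], [0.22, 2.71], [-3.12, 3.12]. Speed limits (rad/s): [2.57, 2.57, 3.14, 3.14, 3.14, 3.14].

## Interface

Orientations are given as a 3x3 rotation matrix whose columns are the frame's x, y, z axes.
In Python, from workcell import env, vision, sign_off gives the robot as it stands.
- The arm moves only by the tool send_rows, never from a script. Its argument "series" is a list of rows, each a list of 5 numbers: the shift along the tool's x, y, z in mm, then the turn about the tool's z in degrees, then the finger opening in mm, from 0 to 93. In form: [[tx, ty, tz, turn, hand], ...]. A call has 1 to 12 rows; each row shifts and turns the commanded pose from where the row before left it, along the tool's axes as they then stand; what a row does not reach is not made up. A row lasts 1/12 s, in which the tool goes at most 41.7 mm and 7.16 degrees, less where a joint would pass 70% of its speed; a pose out of reach is approached as far as the arm can. A call with a gripper value outside its range is refused whole. The fingers move at their own pace and stop on an object; "squeeze" is the grip in N (left out, the last holds). Time passes only in rows, so rows that do not move let the fingers close. It gives the time, the measured TCP pose, the force, the opening and the grip force at its end, in the units of the state.
- env.get_obs(): the state, without advancing time (a new reading comes with each control period).
- vision.snapshot(name): name is "scene" or "top"; returns a dict with "image" (480x640x3 uint8, red, green, blue), "range_z" (480x640 float32, m along the optical axis (not along the pixel's ray), 0 where there is no reading), "K" (3x3 intrinsics, pixels), "dist" ([k1, k2, p1, p2, k3] as OpenCV has them; the pictures are not rectified), "R" (3x3) and "t" (3): a world point X has camera coordinates R X + t. Camera axes: x right, y down, z forward; pixel columns grow to the right and rows downward; lengths in m; the calibration is good to about 2 mm. A picture is of the moment at which its call begins.
- sign_off(): hands the job in; it is judged then, once.
The state is a dict: "clock": time; "q": joint angles; "joint_vel": joint speeds; "joint_efforts": joint torques, N m; "tcp_pos": TCP position; "ee_rot": TCP orientation; "wrist_force": force on the tool from outside, world axes, zero at the start; "wrist_torque": the same for the moment, N m; "width": opening from 0.0 (shut) to 1.0 (fully open); "gripper_force": force on a finger pad.
Only numpy, scipy, OpenCV 4.12 (cv2) and the standard library are available. Lean on these libraries where they do the work, as an engineer would, in place of code of your own. Each camera call takes 0.05 s, during which the arm holds its last target. There are 200 camera calls.

## Working session

There is one attempt and no reset: what is moved stays moved. The work goes in short steps, Python scripts to look and compute and a tool call to move; the robot and the scene stay as the last step left them, time stands still between calls to the robot, and variables do not carry over. Pictures are saved under pics/ and viewed, at most 10 in all, crops included, and the job is handed in when it is done.

Besides the shell and the picture viewer there is one more tool, called after "Emit:" as name(argument=value, ...), one argument or row to a line, values as JSON. send_rows: Moves the arm, as the interface text tells. Its arguments: {"type":"object","properties":{"series":{"type":"array"},"squeeze":{"type":"number"}},"required":["series"]}

```bash
mkdir -p pics; cat > h.py <<'E'
import numpy as np, cv2
from workcell import env, vision, sign_off
def snap(n):
    s=vision.snapshot(n); np.savez(n+'.npz',**s); return s
def pts(s):
    h,w=s['range_z'].shape
    u,v=np.meshgrid(np.arange(w),np.arange(h))
    p=cv2.undistortPoints(np.stack([u,v],-1).reshape(-1,1,2).astype(np.float32),s['K'],s['dist']).reshape(h,w,2)
    z=s['range_z'][...,None]
    c=np.concatenate([p*z,z],-1)
    return (c-s['t'])@s['R']
E
python3 - <<'E'
from h import *
for n in ['top','scene']:
    s=snap(n); cv2.imwrite(f'pics/{n}0.png',s['image'][...,::-1])
o=env.get_obs(); print(env.nose_length,o['clock'],o['tcp_pos'],o['ee_rot'])
E
```

```text
0.019 0.1 [ 0.20589624 -0.50949998  0.23688587] [[ 9.27254164e-01  3.74432411e-01 -2.89992785e-04]
 [ 3.74432358e-01 -9.27252750e-01  1.65745663e-03]
 [ 3.51708875e-04 -1.64546625e-03 -9.99998584e-01]]
```

View pics/top0.png

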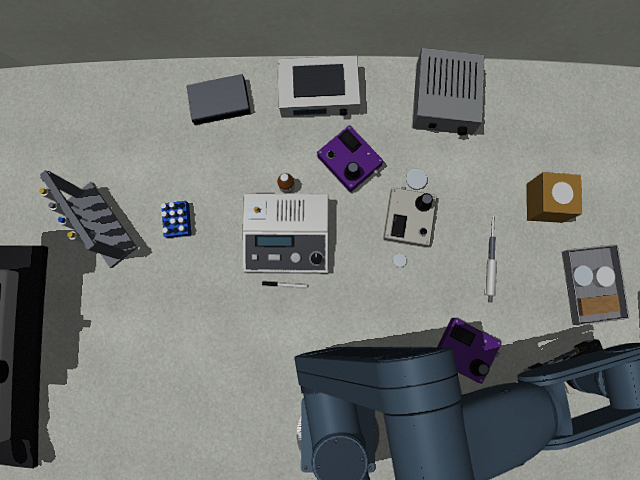

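View pics/scene0.png

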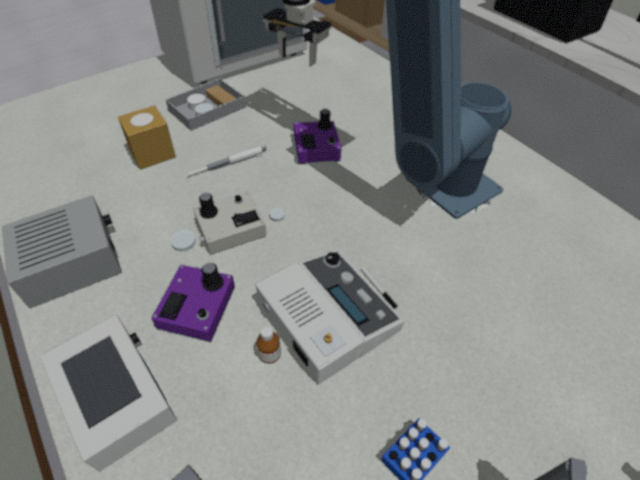

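The top view (up = away from the robot) shows the cream joybox at about (410,217) with its rocker at (400,225). The injector is at (287,233), with the round key near (295,258). I'll enlarge and measure both.

```bash
python3 - <<'E'
from h import *
s=dict(np.load('top.npz')); P=pts(s); im=s['image'][...,::-1]
a=cv2.resize(im[175:285,375:450],None,fx=5,fy=5,interpolation=2); b=cv2.resize(im[185:285,235:335],None,fx=4,fy=4,interpolation=2)
c=np.zeros((560,800,3),np.uint8); c[:550,:375]=a; c[:400,390:790]=b; cv2.imwrite('pics/crop.png',c)
f=lambda x:np.round(x,4)
for n,(u,v) in dict(rock=(400,225),round=(295,258),knob=(423,231),joy=(425,202),ibar=(274,257),iknob=(316,258)).items(): print(n,f(P[v,u]))
# joybox deck mask
def rect(m):
    q=P[m][:,:2]; r=cv2.minAreaRect((q*1000).astype(np.float32)); return r, len(q), f(np.median(P[m],0))
roi=np.zeros(P.shape[:2],bool); roi[180:255,378:445]=1
z=P[...,2]
print('deck',rect(roi&(abs(z-.052)<.006)))
print('joy',rect(roi&(z>.09)), 'rock',rect(roi&(z>.058)&(z<.075)&(np.arange(640)[None]<412)))
roi=np.zeros(P.shape[:2],bool); roi[185:280,235:335]=1
print('inj',rect(roi&(z>.03)))
print('rear',rect(roi&(abs(z-.078)<.004)))
g=s['image'].astype(int).sum(-1)
mm=np.zeros_like(roi); mm[210:242,388:409]=1
mm&=(g<150)
v,u=np.nonzero(mm); print('dark rocker px',u.mean(),v.mean(),len(u),f(P[mm].mean(0)),rect(mm))
E
```

```text
rock [ 0.5881 -0.1754  0.0605]
round [0.4924 0.1196 0.0655]
knob [ 0.5698 -0.239   0.0676]
joy [ 0.6432 -0.2387  0.1101]
ibar [0.4943 0.1778 0.0705]
iknob [0.4909 0.0608 0.0789]
deck (((616.3970336914062, -206.85755920410156), (132.14073181152344, 153.28684997558594), 80.34807586669922), 1820, array([ 0.6132, -0.2036,  0.0525]))
joy (((496.3995666503906, -109.1077880859375), (34.1535758972168, 450.05267333984375), 49.343223571777344), 160, array([ 0.6489, -0.2403,  0.1085])) rock (((618.2860717773438, -177.62612915039062), (61.925575256347656, 140.01100158691406), 87.56707763671875), 214, array([ 0.5906, -0.1718,  0.0622]))
inj (((512.0045166015625, 148.42922973632812), (397.5527038574219, 243.45672607421875), 0.6226546168327332), 6790, array([0.5642, 0.1466, 0.0737]))
rear (((576.8802490234375, 148.16342163085938), (193.2799072265625, 240.29244995117188), 0.08820979297161102), 2870, array([0.6118, 0.1422, 0.078 ]))
dark rocker px 398.3720136518771 226.47098976109214 293 [ 0.5841 -0.1709  0.0591] (((582.2868041992188, -169.618896484375), (39.70406723022461, 74.48214721679688), 78.06068420410156), 293, array([ 0.5846, -0.1712,  0.0597]))
```

View pics/crop.png

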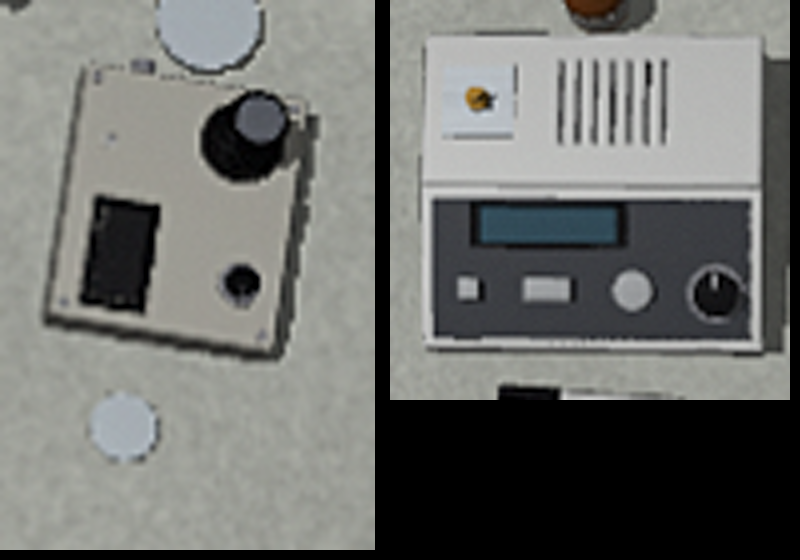

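The crop shows the rocker centred at about (399,225.6) in full-image pixels, with the box yawed about -9.7°. The round key is at (295,257.5), and the injector yaw is about 0. I'll turn the tool, close the fingers and refine the targets.

Emit:
send_rows(
  series=[
    [0, 0, 0, 6.3, 0],
    [0, 0, 0, 6.3, 0],
    [0, 0, 0, 6.3, 0],
    [0, 0, 0, 6.3, 0],
    [0, 0, 0, 6.3, 0],
    [0, 0, 0, 0, 0],
    [0, 0, 0, 0, 0],
    [0, 0, 0, 0, 0],
    [0, 0, 0, 0, 0],
    [0, 0, 0, 0, 0],
  ],
  squeeze=10,
)

```text
clock: 0.93
tcp_pos: [0.206, -0.5099, 0.2376]
ee_rot: [[0.986, -0.164, -0.0], [-0.164, -0.986, 0.0], [-0.0, -0.0, -1.0]]
wrist_force: [-0.1, -0.1, -0.4]
width: 0.333
gripper_force: 0.0
```

```bash
cat >> h.py <<'E'
def to(*targets):
    o=env.get_obs(); R=o['ee_rot']; p=o['tcp_pos']
    print('t',o['clock'],'tcp',np.round(p,4),'x',np.round(R[:2,0],3),'z',np.round(R[:,2],4),'w',o['width'],'F',np.round(o['wrist_force'],1))
    for t in targets: print(np.round(R.T@(np.array(t)-p)*1000,1)); p=np.array(t)
E
python3 - <<'E'
from h import *
s=dict(np.load('top.npz')); P=pts(s)
m=P[255:261,293:298]; print(m.mean((0,1)))
g=s['image'].astype(int).sum(-1)
k=np.zeros(g.shape,bool); k[250:266,287:304]=1; k&=g>420; v,u=np.nonzero(k); print(u.mean(),v.mean(),len(u),P[k].mean(0))
to((.6062,-.1745,.22),(.6062,-.1745,.1))
E
```

```text
[0.49367575 0.11959818 0.06631283]
295.0 257.0 61 [0.49505323 0.11960597 0.0665223 ]
t 0.9333 tcp [ 0.206  -0.5099  0.2376] x [ 0.986 -0.164] z [-1.e-04  2.e-04 -1.e+00] w 0.33261528859460826 F [-0.1 -0.1 -0.4]
[ 339.9 -396.4   17.6]
[  0.   0. 120.]
```

Emit:
send_rows(
  series=[
    [20, -23, 0, 0, 0],
    [20, -23, 0, 0, 0],
    [20, -23, 0, 0, 0],
    [20, -23, 0, 0, 0],
    [20, -23, 0, 0, 0],
    [20, -23, 0, 0, 0],
    [20, -23, 0, 0, 0],
    [20, -23, 0, 0, 0],
    [20, -23, 0, 0, 0],
    [20, -23, 0, 0, 0],
    [20, -23, 0, 0, 0],
    [20, -23, 0, 0, 0],
  ],
)

```text
clock: 1.93
tcp_pos: [0.4893, -0.2763, 0.2377]
ee_rot: [[0.986, -0.164, 0.0], [-0.164, -0.986, -0.0], [0.0, 0.0, -1.0]]
wrist_force: [0.3, -0.6, -1.1]
width: 0.007
gripper_force: 0.0
```

Emit:
send_rows(
  series=[
    [20, -23, 0, 0, 0],
    [20, -24, 0, 0, 0],
    [20, -24, 8, 0, 0],
    [20, -25, 10, 0, 0],
    [20, -25, 10, 0, 0],
    [0, 0, 15, 0, 0],
    [0, 0, 15, 0, 0],
    [0, 0, 15, 0, 0],
    [0, 0, 15, 0, 0],
    [0, 0, 15, 0, 0],
    [0, 0, 0, 0, 0],
    [0, 0, 0, 0, 0],
  ],
)

```text
clock: 2.93
tcp_pos: [0.6064, -0.1744, 0.1339]
ee_rot: [[0.986, -0.165, -0.002], [-0.165, -0.986, 0.001], [-0.002, -0.001, -1.0]]
wrist_force: [0.1, -0.7, 0.7]
width: 0.006
gripper_force: 0.0
```

```bash
python3 - <<'E'
from h import *
to((.6062,-.1745,.08))
a=snap('top')['image'][165:285,365:455,::-1]; b=snap('scene')['image'][150:270,170:290,::-1]
cv2.imwrite('pics/a1.png',np.hstack([cv2.resize(a,None,fx=4,fy=4,interpolation=2)[:480],cv2.resize(b,(420,480),interpolation=2)]))
E
```

```text
t 2.9333 tcp [ 0.6064 -0.1744  0.1339] x [ 0.986 -0.165] z [-2.e-03  9.e-04 -1.e+00] w 0.006367914288797974 F [ 0.1 -0.7  0.7]
[-0.   0.2 53.9]
```

View pics/a1.png

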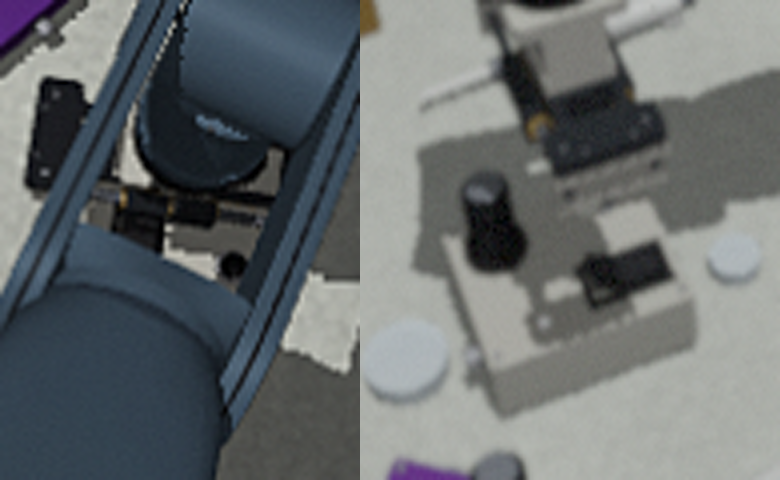

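The tips hang above the rocker's far half (right panel, about (610,200) over the rocker at (625,275)), clear of the joystick. Pressing down next.

Emit:
send_rows(
  series=[
    [0, 0, 12, 0, 0],
    [0, 0, 12, 0, 0],
    [0, 0, 10, 0, 0],
    [0, 0, 5, 0, 0],
    [0, 0, 3, 0, 0],
    [0, 0, 3, 0, 0],
    [0, 0, 3, 0, 0],
    [0, 0, 3, 0, 0],
    [0, 0, 1, 0, 0],
    [0, 0, 0, 0, 0],
    [0, 0, 0, 0, 0],
    [0, 0, 0, 0, 0],
  ],
)

```text
clock: 4.03
tcp_pos: [0.6071, -0.1748, 0.0829]
ee_rot: [[0.986, -0.165, 0.001], [-0.165, -0.986, -0.0], [0.001, 0.0, -1.0]]
wrist_force: [1.3, 0.0, 1.6]
width: 0.003
gripper_force: 0.7
```

Emit:
send_rows(
  series=[
    [0, 0, 1, 0, 0],
    [0, 0, 1, 0, 0],
    [0, 0, 1, 0, 0],
    [0, 0, 1, 0, 0],
    [0, 0, 0, 0, 0],
    [0, 0, 0, 0, 0],
    [0, 0, 0, 0, 0],
  ],
)

```text
clock: 4.62
tcp_pos: [0.6073, -0.1748, 0.0802]
ee_rot: [[0.986, -0.165, 0.001], [-0.165, -0.986, -0.001], [0.002, 0.001, -1.0]]
wrist_force: [-0.7, 1.9, 10.3]
width: 0.003
gripper_force: 5.1
```

Force is 10 N with the tips at 61 mm, so the rocker is on its stop. Lifting off.

Emit:
send_rows(
  series=[
    [0, 0, 0, 0, 0],
    [0, 0, -4, 0, 0],
    [0, 0, -10, 0, 0],
    [0, 0, -20, 0, 0],
    [0, 0, -30, 0, 0],
    [0, 0, -30, 0, 0],
    [0, 0, -20, 0, 0],
    [0, 0, 0, 0, 0],
    [0, 0, 0, 0, 0],
  ],
)

```text
clock: 5.37
tcp_pos: [0.6072, -0.1748, 0.1939]
ee_rot: [[0.986, -0.165, 0.002], [-0.165, -0.986, -0.001], [0.002, 0.001, -1.0]]
wrist_force: [-0.7, 0.1, -0.1]
width: 0.003
gripper_force: 0.0
```

```bash
python3 - <<'E'
from h import *
to((.493,.1196,.19),(.493,.1196,.1))
b=snap('scene')['image'][180:260,180:280,::-1]
cv2.imwrite('pics/a2.png',cv2.resize(b,None,fx=6,fy=6,interpolation=2))
E
```

```text
t 5.3667 tcp [ 0.6072 -0.1748  0.1939] x [ 0.986 -0.165] z [ 0.0018 -0.001  -1.    ] w 0.002970549151165717 F [-0.7  0.1 -0.1]
[-161.2 -271.5    3.4]
[-0.2 -0.1 90. ]
```

View pics/a2.png

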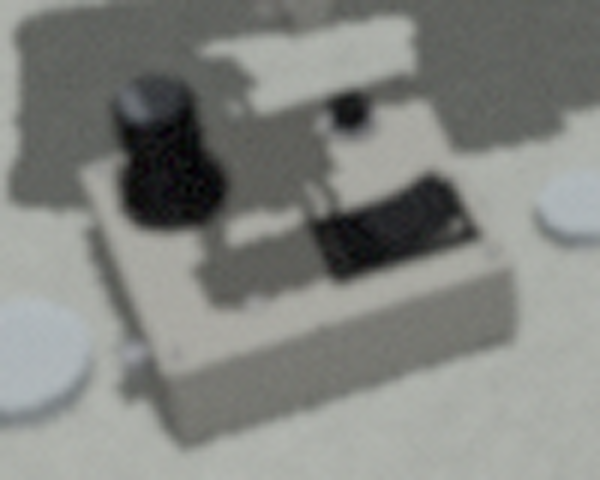

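The rocker's near end (right, about (440,185)) now stands raised and the far half is flat, so the needle is up. Next is the key.

Emit:
send_rows(
  series=[
    [-13, -22, 0, 0, 0],
    [-13, -22, 0, 0, 0],
    [-13, -22, 0, 0, 0],
    [-13, -23, 0, 0, 0],
    [-13, -23, 0, 0, 0],
    [-14, -23, 0, 0, 0],
    [-14, -23, 0, 0, 0],
    [-14, -23, 0, 0, 0],
    [-14, -23, 0, 0, 0],
    [-14, -23, 0, 0, 0],
    [-13, -22, 0, 0, 0],
    [-13, -22, 0, 0, 0],
  ],
)

```text
clock: 6.42
tcp_pos: [0.4907, 0.1203, 0.1905]
ee_rot: [[0.986, -0.165, -0.004], [-0.165, -0.986, -0.0], [-0.004, 0.001, -1.0]]
wrist_force: [0.3, -0.7, 0.8]
width: 0.008
gripper_force: 0.0
```

Emit:
send_rows(
  series=[
    [0, 0, 10, -4.7, 0],
    [0, 0, 20, -4.8, 0],
    [0, 0, 20, 0, 0],
    [0, 0, 15, 0, 0],
    [0, 0, 0, 0, 0],
    [0, 0, 0, 0, 0],
    [0, 0, 0, 0, 0],
  ],
)

```text
clock: 7.0
tcp_pos: [0.4927, 0.1192, 0.1275]
ee_rot: [[1.0, -0.0, -0.001], [-0.0, -1.0, -0.0], [-0.001, 0.0, -1.0]]
wrist_force: [-0.3, -0.5, 0.1]
width: 0.007
gripper_force: 0.0
```

```bash
python3 - <<'E'
from h import *
to((.493,.1196,.088))
b=snap('scene')['image'][220:380,240:420,::-1]
cv2.imwrite('pics/a3.png',cv2.resize(b,None,fx=3.5,fy=3.5,interpolation=2))
E
```

```text
t 7.0 tcp [0.4927 0.1192 0.1275] x [ 1. -0.] z [-0.001 -0.    -1.   ] w 0.006816033121669921 F [-0.3 -0.5  0.1]
[ 0.3 -0.4 39.5]
```

View pics/a3.png

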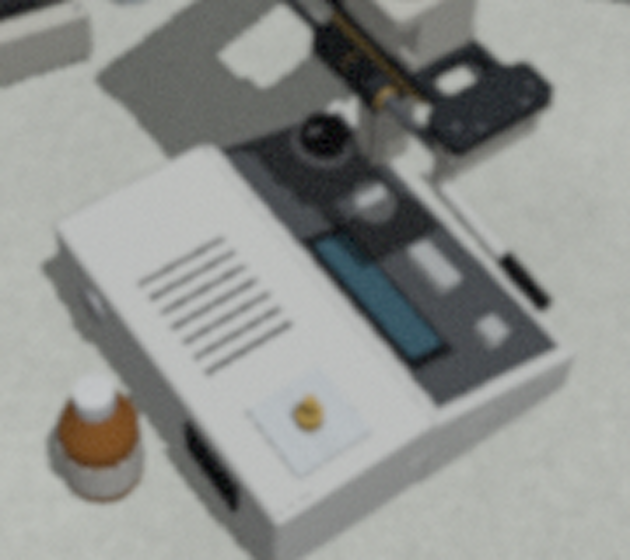

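The fingers (tips about (380,150)) are above the round key at (373,200), clear of the knob at (322,135) and the bar key at (437,265). Descending slowly.

Emit:
send_rows(
  series=[
    [0, 0, 15, 0, 0],
    [0, 0, 15, 0, 0],
    [0, 0, 6, 0, 0],
    [0, 0, 3, 0, 0],
    [0, 0, 2, 0, 0],
    [0, 0, 2, 0, 0],
    [0, 0, 2, 0, 0],
    [0, 0, 1, 0, 0],
    [0, 0, 0, 0, 0],
    [0, 0, 0, 0, 0],
  ],
)

```text
clock: 7.88
tcp_pos: [0.4941, 0.1192, 0.0825]
ee_rot: [[1.0, -0.0, 0.003], [-0.0, -1.0, 0.0], [0.003, -0.0, -1.0]]
wrist_force: [2.2, -1.0, 4.1]
width: 0.005
gripper_force: 1.9
```

Emit:
send_rows(
  series=[
    [0, 0, 1, 0, 0],
    [0, 0, 1, 0, 0],
    [0, 0, 1, 0, 0],
    [0, 0, 0, 0, 0],
    [0, 0, 0, 0, 0],
  ],
)

```text
clock: 8.3
tcp_pos: [0.4943, 0.1193, 0.0809]
ee_rot: [[1.0, -0.0, 0.004], [-0.0, -1.0, -0.0], [0.004, 0.0, -1.0]]
wrist_force: [-1.9, -1.8, 18.5]
width: 0.005
gripper_force: 9.4
```

The key is at its stop (18 N). Holding about 2 s, then releasing.

Emit:
send_rows(
  series=[
    [0, 0, 0, 0, 0],
    [0, 0, 0, 0, 0],
    [0, 0, 0, 0, 0],
    [0, 0, 0, 0, 0],
    [0, 0, 0, 0, 0],
    [0, 0, 0, 0, 0],
    [0, 0, 0, 0, 0],
    [0, 0, 0, 0, 0],
    [0, 0, 0, 0, 0],
    [0, 0, 0, 0, 0],
    [0, 0, 0, 0, 0],
    [0, 0, 0, 0, 0],
  ],
)

```text
clock: 9.3
tcp_pos: [0.4944, 0.1193, 0.0809]
ee_rot: [[1.0, 0.0, 0.004], [0.0, -1.0, -0.0], [0.004, 0.0, -1.0]]
wrist_force: [-1.9, -1.0, 19.0]
width: 0.004
gripper_force: 9.3
```

Emit:
send_rows(
  series=[
    [0, 0, 0, 0, 0],
    [0, 0, 0, 0, 0],
    [0, 0, 0, 0, 0],
    [0, 0, 0, 0, 0],
    [0, 0, 0, 0, 0],
    [0, 0, 0, 0, 0],
    [0, 0, 0, 0, 0],
    [0, 0, 0, 0, 0],
    [0, 0, 0, 0, 0],
    [0, 0, 0, 0, 0],
  ],
)

```text
clock: 10.13
tcp_pos: [0.4943, 0.1192, 0.0809]
ee_rot: [[1.0, -0.0, 0.004], [-0.0, -1.0, -0.0], [0.004, 0.0, -1.0]]
wrist_force: [-1.9, -0.7, 18.1]
width: 0.006
gripper_force: 9.3
```

Emit:
send_rows(
  series=[
    [0, 0, -5, 0, 0],
    [0, 0, -10, 0, 0],
    [0, 0, -20, 0, 0],
    [0, 0, -30, 0, 0],
    [0, 0, -30, 0, 0],
    [0, 0, -20, 4.8, 0],
    [0, 0, 0, 4.7, 0],
    [0, 0, 0, 0, 0],
    [0, 0, 0, 0, 0],
  ],
)

```text
clock: 10.88
tcp_pos: [0.4919, 0.1193, 0.1932]
ee_rot: [[0.987, -0.163, -0.002], [-0.163, -0.987, 0.0], [-0.002, 0.0, -1.0]]
wrist_force: [-0.6, -1.1, -0.1]
width: 0.005
gripper_force: 0.0
```

```bash
python3 - <<'E'
from h import *
to((.5652,-.1675,.19),(.5652,-.1675,.08))
s=snap('top'); P=pts(s); k=P[255:261,293:298]; print(k.mean((0,1)))
E
```

```text
t 10.8833 tcp [0.4919 0.1193 0.1932] x [ 0.987 -0.163] z [-0.0018  0.     -1.    ] w 0.004871171433696026 F [-0.6 -1.1 -0.1]
[119.  271.1   3.1]
[  0.2  -0.  110. ]
[0.45692236 0.09993947 0.34917446]
```

Emit:
send_rows(
  series=[
    [10, 22, 0, 0, 0],
    [10, 22, 0, 0, 0],
    [10, 23, 0, 0, 0],
    [10, 23, 0, 0, 0],
    [10, 23, 0, 0, 0],
    [10, 23, 0, 0, 0],
    [10, 23, 0, 0, 0],
    [10, 23, 0, 0, 0],
    [10, 23, 0, 0, 0],
    [10, 22, 0, 0, 0],
    [10, 22, 0, 0, 0],
    [9, 22, 0, 0, 0],
  ],
)

```text
clock: 11.93
tcp_pos: [0.5648, -0.1685, 0.192]
ee_rot: [[0.987, -0.163, -0.003], [-0.163, -0.987, 0.002], [-0.003, -0.001, -1.0]]
wrist_force: [1.3, -0.3, -0.5]
width: 0.003
gripper_force: 0.0
```

Emit:
send_rows(
  series=[
    [0, 0, 15, 0, 0],
    [0, 0, 20, 0, 0],
    [0, 0, 20, 0, 0],
    [0, 0, 5, 0, 0],
    [0, 0, 0, 0, 0],
    [0, 0, 0, 0, 0],
    [0, 0, 0, 0, 0],
  ],
)

```text
clock: 12.52
tcp_pos: [0.566, -0.1678, 0.1346]
ee_rot: [[0.986, -0.164, 0.001], [-0.164, -0.986, -0.001], [0.001, 0.0, -1.0]]
wrist_force: [-0.0, 0.2, 0.3]
width: 0.005
gripper_force: 0.0
```

```bash
python3 - <<'E'
from h import *
to((.5652,-.1675,.08))
b=snap('scene')['image'][160:260,170:290,::-1]
cv2.imwrite('pics/a4.png',cv2.resize(b,None,fx=5,fy=5,interpolation=2))
E
```

```text
t 12.5167 tcp [ 0.566  -0.1678  0.1346] x [ 0.986 -0.164] z [ 1.1e-03 -6.0e-04 -1.0e+00] w 0.00451950809391709 F [-0.   0.2  0.3]
[-0.9 -0.2 54.6]
```

View pics/a4.png

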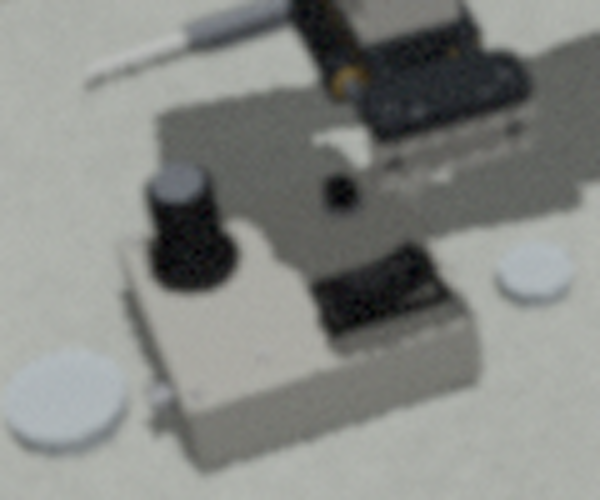

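The tips (about (430,170)) are above the raised near half (410,265), and the box has not moved. Pressing.

Emit:
send_rows(
  series=[
    [-1, 0, 12, 0, 0],
    [0, 0, 12, 0, 0],
    [0, 0, 10, 0, 0],
    [0, 0, 5, 0, 0],
    [0, 0, 3, 0, 0],
    [0, 0, 3, 0, 0],
    [0, 0, 3, 0, 0],
    [0, 0, 3, 0, 0],
    [0, 0, 2, 0, 0],
    [0, 0, 2, 0, 0],
    [0, 0, 1, 0, 0],
    [0, 0, 0, 0, 0],
  ],
)

```text
clock: 13.57
tcp_pos: [0.5644, -0.1676, 0.08]
ee_rot: [[0.986, -0.165, 0.001], [-0.165, -0.986, -0.001], [0.001, 0.001, -1.0]]
wrist_force: [-6.7, 2.4, 17.3]
width: 0.006
gripper_force: 8.8
```

Emit:
send_rows(
  series=[
    [0, 0, 0, 0, 0],
    [0, 0, 0, 0, 0],
    [0, 0, 0, 0, 0],
  ],
)

```text
clock: 13.82
tcp_pos: [0.5644, -0.1676, 0.08]
ee_rot: [[0.986, -0.165, 0.001], [-0.165, -0.986, -0.001], [0.001, 0.001, -1.0]]
wrist_force: [-7.9, 3.0, 18.0]
width: 0.002
gripper_force: 8.7
```

Force is 18 N at the stop. Lifting clear and moving aside to check.

Emit:
send_rows(
  series=[
    [0, 0, -4, 0, 0],
    [0, 0, -10, 0, 0],
    [0, 0, -20, 0, 0],
    [0, 0, -30, 0, 0],
    [0, 0, -30, 0, 0],
    [0, 0, -30, 0, 0],
    [0, 0, 0, 0, 0],
    [0, 0, 0, 0, 0],
    [0, 0, 0, 0, 0],
    [0, 0, 0, 0, 0],
  ],
)

```text
clock: 14.65
tcp_pos: [0.5638, -0.1671, 0.2003]
ee_rot: [[0.986, -0.165, -0.002], [-0.165, -0.986, 0.001], [-0.002, -0.001, -1.0]]
wrist_force: [-0.3, -0.4, -0.2]
width: 0.011
gripper_force: 0.0
```

```bash
python3 - <<'E'
from h import *
to()
b=snap('scene')['image'][130:380,150:420,::-1]
cv2.imwrite('pics/a5.png',cv2.resize(b,None,fx=2.4,fy=2.4,interpolation=2))
E
```

```text
t 14.65 tcp [ 0.5638 -0.1671  0.2003] x [ 0.986 -0.165] z [-0.0022  0.0012 -1.    ] w 0.010995109621096866 F [-0.3 -0.4 -0.2]
```

View pics/a5.png

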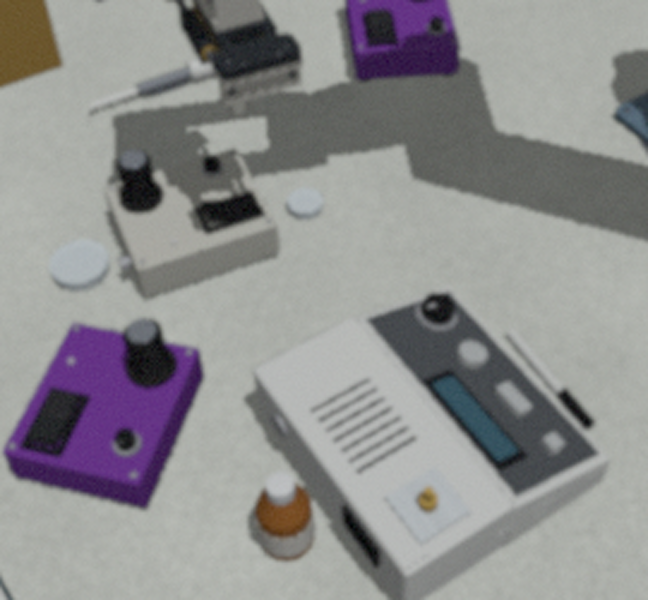

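The rocker (230,210) has its near half flat and its far end raised. The keys are up and nothing else has moved. Handing in.

```bash
python3 -c "
from workcell import sign_off; print(sign_off())"
```

```text
the job is handed in; nothing more can be done
None
```

The job is handed in after about 15 s of robot time: far rocker half pressed, clean-out key held down for just over 2 s and released, near half pressed, and the last picture shows everything else in place; no verdict came back at hand-in.

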